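Work the treadle of the lid press

ROBOT

A 6-joint arm with a two-finger parallel gripper is mounted at the origin on the work surface. World frame = base frame: x ahead of the robot, y to its left, z up, the work surface at z = 0. Lengths are in m, angles in rad, forces in N, time in s.
With the tool pointing down it reaches from about 0.375 to 0.9 m from the base axis. Payload 3.1 kg.
Tool frame: the origin (TCP) lies on the centre line of the jaws, within the pads' length; the fingertips stand 25 mm ahead of it and the grasp point (between the pads) lies 6 mm ahead of it (manip.tips_ahead is the distance from the TCP to the fingertips, in m); z points along the fingers, y is the direction in which the jaws open and shut (so a half turn about z gives the same grasp; the last joint's range is limited). The gripper opens to 85 mm and grips with 20 to 120 N. Pads are 22 mm wide; open, the fingers measure 114 mm over their backs; the gripper's body (76 mm by 85 mm) begins 54 mm behind the grasp point. The pads swing forward as they close: fully open they stand 13 mm farther back than shut.
Start: joints at [1.091, 0.527, 1.433, -0, 1.181, -0.178], TCP at [0.185, 0.597, 0.256] pointing down, gripper open.
Joint ranges: [-3.08, 3.08], [-0.75, 2.2], [0.22, 2.44], [-1.43, 4.57], [0, 2.65], [-2.85, 2.85]. Speed limits (rad/s): [2.79, 2.79, 3.14, 3.14, 3.14, 3.14].

INTERFACE

Orientations are given as a unit quaternion [x, y, z, w].
In Python, from station import manip gives the robot as it stands.
- The arm moves only by the tool play_rows, never from a script. Its argument "steps" is a list that holds one entry, the list of rows, each a list of 6 numbers: the shift along the tool's x, y, z in m, then the turn, a rotation vector about the tool's x, y, z in degrees. In form: [[[x, y, z, rx, ry, rz], ...]]. A call has 1 to 10 rows; each row shifts and turns the commanded pose from where the row before left it, along the tool's axes as they then stand; what a row does not reach is not made up. A row lasts 1/8 s, in which the tool goes at most 62.5 mm and 10.7 degrees, less where a joint would pass 70% of its speed; a pose out of reach is approached as far as the arm can. A call is refused whole if a number of a shift passes 0.0625 or a number of a turn 10.7, either way. A call with a gripper value outside its range is refused whole. "fingers" is the opening, from 0 (shut) to 1 (fully open), set as the call begins (left out, the last holds). The fingers move at their own pace and stop on an object; "squeeze" is the grip in N (left out, the last holds). Time passes only in rows, so rows that do not move let the fingers close. It gives the time, the measured TCP pose, the force and the opening at its end, in the units of the state.
- manip.sense(): the state, without advancing time (a new reading comes with each control period).
- manip.snapshot(name): name is "side" or "top" or "wrist"; returns a dict with "img" (384x512x3 uint8, red, green, blue), "K" (3x3 intrinsics, pixels), "world_from_camera" (4x4, takes a point from camera to world coordinates). Camera axes: x right, y down, z forward; pixel columns grow to the right and rows downward; lengths in m; the calibration is good to about 2 mm. A picture is of the moment at which its call begins. There is no depth.
- manip.sign_off(): hands the job in, once; it reports no verdict.
Trained networks look in a picture, given as the dict that the camera call returned (one of the last four; its "shot" number tells which), for a name from the list of things; names that differ only in an ending like _2 or _b are one class to them, and where a whole thing is asked for, a point or a joint stands for the part that bears it (a point fixed in the world has none). Each returns a list of dicts, best first, with "score" (0 to 1); they miss things now and then, are a little off and sometimes report something else, mostly with a low value. They report only what shows in the picture. A call takes as long as a camera call. They do not tell look-alikes from the thing itself.
- manip.regions_of(label, picture): "pixels" (384x512 bool, what is visible of it) and "rect" ([left, top, right, bottom] in pixels, round what is visible of it).
- manip.pinpoint(label, picture): "point" ([column, row] in pixels: a listed point, or the origin of a listed thing).
The state is a dict: "t": time; "q": joint angles; "qd": joint speeds; "tau": joint torques, N m; "tcp_pos": TCP position; "tool_rot": TCP orientation; "force": force on the tool from outside, world axes, zero at the start; "ft_torque": the same for the moment, N m; "finger_gap": opening from 0.0 (shut) to 1.0 (fully open).
Only numpy, scipy, OpenCV 4.12 (cv2) and the standard library are available. Lean on these libraries where they do the work, as an engineer would, in place of code of your own. Each camera call takes 0.05 s, during which the arm holds its last target.

TASK

Seat the lid of the jar standing in the lid press: push the press's hinged pedal right down to its stop, keep it down for a good second, then let it come all the way up again. Leave the filling stand's narrower pedal alone and do not knock over or shift the jar.

Things in the scene. Friction and masses are not known exactly. Their poses are not given: they have to be found in the camera images.
- press_tread (a point): Push point on the black ribbed top of the lid press's pedal, a 66 mm wide plate hinged at its far end, free end raised towards the robot. It lies mid-width, 80 mm from the hinge axis, 31 mm from the free edge; at rest 63 mm above the table. Pushed to the stop it sinks 22 mm and moves 6 mm away from the hinge. Site x: along the tread to the hinge (dips 0.36 rad at rest); y: left; z: off the tread.
- press_pedal (a joint): Angle of the lid press's pedal in rad: 0 up, 0.28 down at its stop. Its spring resists with about 5 N at first, 14 N at the stop, and lifts it when let go. It is on the right (seen from the robot) of a 200 x 280 mm base plate; on the left, some 120 mm away, stands the grey C-shaped press frame, 295 mm tall with its rod, whose ram comes down onto the jar with the pedal.
- filler_pedal (a joint): Angle of the filling stand's pedal in rad: 0 up, 0.28 down. Same make but only 36 mm wide, on the right of a like base plate whose left side carries a steel hopper with a nozzle (340 mm tall) over an open glass jar. To be left up. The two machines stand side by side on the bench; which is left and which right varies.
- press_jar_mid (a point): Centre, half-way up, of the amber jar with black lid standing upright under the ram of the lid press (66 mm across, 130 mm tall, loose); its z axis is the jar's own axis. To be left where it stands.
There are look-alikes about, which are no part of the job. What is shaped like the part that bears press_jar_mid but pink or yellow is not meant.

How it is judged:
On the way:
1. the lid press's pedal is down at its stop (within 0.05 rad, about 4 mm at the push point) and kept there for 0.7 s (value of joint press_pedal above 0.23 rad), for 0.7 s.
At the end, for the whole second after the job is handed in: The lid press's pedal has come back up (within 0.04 rad), the filling stand's pedal is up (within 0.04 rad), and the jar in the press stands upright (within 10 degrees) within 30 mm of where it stood (value of joint each of press_pedal, filler_pedal below 0.04 rad and distance of press_jar_mid from where it was at the start of the episode below 0.03 m and angle between press_jar_mid's own z axis and vertical below 0.17 rad); the robot touches nothing.
It fails at once if the filling stand's pedal is pushed (more than 0.12 rad) (value of joint filler_pedal above 0.12 rad).
It fails at once if the jar in the press is tipped (more than 25 degrees) or shifted (more than 40 mm) (angle between press_jar_mid's own z axis and vertical above 0.44 rad or distance of press_jar_mid from where it was at the start of the episode above 0.04 m).
It also fails if it takes over 34 s, if anything falls off the work surface, if the arm or the gripper's body presses on something with over 40 N, if the wrist force passes 120 N, or if a joint passes its speed limit or range.

## Working session

There is one attempt and no reset: what is moved stays moved. The work goes in short steps, Python scripts to look and compute and a tool call to move; the robot and the scene stay as the last step left them, time stands still between calls to the robot, and variables do not carry over. Pictures are saved under pics/ and viewed, and the job is handed in when it is done.

Besides the shell and the picture viewer there is one more tool, called after ">>>" by a JSON object that holds its "name" and its "arguments". play_rows: Moves the arm, as the interface text tells. Its arguments: {"type":"object","properties":{"steps":{"type":"array"},"fingers":{"type":"number"},"squeeze":{"type":"number"}},"required":["steps"]}

```bash
mkdir -p pics
python3 - <<'E'
from station import manip
import cv2,numpy as np
s=manip.sense();print(s['t'],s['tcp_pos'],s['tool_rot'],s['finger_gap'])
for n in ['side','top']:
    p=manip.snapshot(n);im=p['img'][:,:,::-1].copy()
    print(n,np.round(p['K'],1).tolist(),np.round(p['world_from_camera'],4).tolist())
    for l in ['press_tread','press_jar_mid']:
        for d in manip.pinpoint(l,p)[:3]:
            print(l,d); c=tuple(int(v) for v in d['point']); cv2.circle(im,c,4,(0,0,255) if 'tread' in l else (255,0,0),1)
    for l in ['press_pedal','filler_pedal']:
        for d in manip.regions_of(l,p)[:3]: print(l,d['rect'],d['score'])
    cv2.imwrite(f'pics/{n}1.png',im)
E
```

```text
0.0 [0.18484544 0.596325   0.2552971 ] [ 1.49822774e-01  9.88712225e-01 -1.07148757e-03 -3.53257895e-04] 1.0004647900009018
side [[362.0, 0.0, 261.5], [0.0, 362.0, 195.6], [0.0, 0.0, 1.0]] [[0.8655, -0.3282, 0.3785, 0.2301], [-0.5007, -0.5453, 0.6723, -0.6024], [-0.0143, -0.7714, -0.6362, 0.632], [0.0, 0.0, 0.0, 1.0]]
press_tread {'point': [329.6, 273.5], 'score': 0.82}
press_jar_mid {'point': [361.4, 202.9], 'score': 0.93}
press_jar_mid {'point': [236.7, 288.0], 'score': 0.82}
press_jar_mid {'point': [217.7, 233.5], 'score': 0.78}
press_pedal [309.9, 258.3, 371.4, 289.5] 0.67
filler_pedal [225.9, 169.9, 262.9, 180.7] 0.76
top [[402.1, 0.0, 260.3], [0.0, 402.1, 189.7], [0.0, 0.0, 1.0]] [[-0.0101, -0.983, 0.1833, 0.3813], [-0.9999, 0.008, -0.012, 0.0097], [0.0103, -0.1834, -0.983, 1.1441], [0.0, 0.0, 0.0, 1.0]]
press_tread {'point': [363.0, 195.6], 'score': 0.58}
press_jar_mid {'point': [309.0, 126.5], 'score': 0.85}
press_jar_mid {'point': [339.3, 262.5], 'score': 0.81}
press_jar_mid {'point': [303.0, 195.0], 'score': 0.73}
press_pedal [348.5, 168.6, 373.2, 205.1] 0.89
filler_pedal [209.2, 173.8, 223.8, 208.1] 0.98
```

View pics/side1.png

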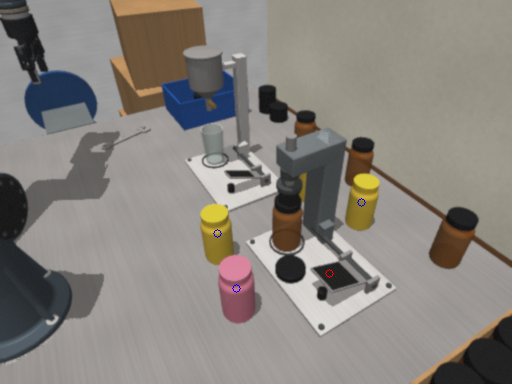

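View pics/top1.png

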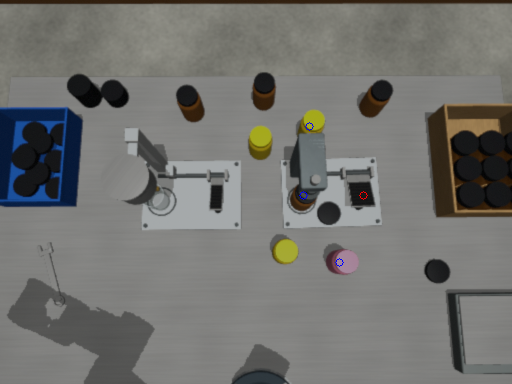

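```bash
cat > h.py <<'E'
import numpy as np
from station import manip
def ray(p,px):
    T=p['world_from_camera'];d=np.linalg.inv(p['K'])@np.array([px[0],px[1],1.]);return T[:3,3],T[:3,:3]@d
def atz(p,px,z):
    o,d=ray(p,px);return o+d*(z-o[2])/d[2]
E
python3 - <<'E'
from h import *
s=manip.snapshot('side');t=manip.snapshot('top')
print(atz(s,[329.6,273.5],.063),atz(t,[363,195.6],.063))
for r in ([348.5,168.6],[373.2,205.1],[348.5,205.1]): print(atz(t,r,.06))
print(manip.pinpoint('press_tread',s)[:2],manip.pinpoint('press_tread',t)[:2])
E
```

```text
[ 0.5627982  -0.27669462  0.063     ] [ 0.5641075  -0.28422563  0.063     ]
[ 0.64096443 -0.24901502  0.06      ]
[ 0.53807064 -0.3114741   0.06      ]
[ 0.53865064 -0.24385419  0.06      ]
[{'point': [332.5, 271.7], 'score': 0.96}] [{'point': [361.0, 193.9], 'score': 0.62}]
```

The side view shows the press on the right with its ribbed tread at about (331,272). The top view has it at (362,195), and the filler stands on the left at (217,190). Both cameras put the tread at about (0.564, -0.279). I'll route around the hopper and frame at x≈0.4 and come in with the gripper shut.

```bash
cat >> h.py <<'E'
from scipy.spatial.transform import Rotation as Ro
def rel(d): 
    return np.round(Ro.from_quat(manip.sense()['tool_rot']).inv().apply(d),4)
E
python3 - <<'E'
from h import *
P=[manip.sense()['tcp_pos'],[.38,.05,.29],[.41,-.28,.25],[.566,-.279,.12]]
for a,b in zip(P,P[1:]): print(rel(np.array(b)-np.array(a)))
E
```

```text
[-0.3482 -0.4646 -0.0337]
[-0.1264 -0.3063  0.04  ]
[-0.1487  0.0472  0.13  ]
```

>>> {"name": "play_rows", "arguments": {"steps": [[[-0.035, -0.0465, -0.0034, 0, 0, 0], [-0.035, -0.0465, -0.0034, 0, 0, 0], [-0.035, -0.0465, -0.0034, 0, 0, 0], [-0.035, -0.0465, -0.0034, 0, 0, 0], [-0.035, -0.0465, -0.0034, 0, 0, 0], [-0.035, -0.0465, -0.0034, 0, 0, 0], [-0.035, -0.0465, -0.0034, 0, 0, 0], [-0.035, -0.0465, -0.0034, 0, 0, 0], [-0.035, -0.0465, -0.0034, 0, 0, 0], [-0.035, -0.0465, -0.0034, 0, 0, 0]]], "fingers": 0}}

```text
t: 1.95
tcp_pos: [0.3823, 0.0472, 0.2909]
tool_rot: [0.15, 0.989, 0.0, 0.001]
force: [0.1, 0.6, -0.0]
finger_gap: 0.003
```

>>> {"name": "play_rows", "arguments": {"steps": [[[-0.016, -0.038, 0.005, 0, 0, 0], [-0.016, -0.038, 0.005, 0, 0, 0], [-0.016, -0.038, 0.005, 0, 0, 0], [-0.016, -0.038, 0.005, 0, 0, 0], [-0.016, -0.038, 0.005, 0, 0, 0], [-0.016, -0.038, 0.005, 0, 0, 0], [-0.016, -0.038, 0.005, 0, 0, 0], [-0.016, -0.038, 0.005, 0, 0, 0], [0, 0, 0, 0, 0, 0]]]}}

```text
t: 3.08
tcp_pos: [0.4144, -0.2823, 0.2502]
tool_rot: [0.151, 0.988, -0.001, 0.001]
force: [0.1, 0.8, -0.0]
finger_gap: 0.005
```

Run:
```python
from h import *
s=manip.sense();print(s['t'],s['tcp_pos'],s['tool_rot'],s['finger_gap'],s['force'],manip.tips_ahead)
print(rel(np.array([.566,-.279,.12])-s['tcp_pos']))
```

```text
3.075 [ 0.41439979 -0.28234998  0.25020096] [ 1.51440101e-01  9.88465853e-01 -7.79256142e-04  7.38611455e-04] 0.005361727441206846 [ 0.08814893  0.81209969 -0.04100783] 0.025
[-0.1434  0.0488  0.1304]
```

>>> {"name": "play_rows", "arguments": {"steps": [[[-0.029, 0.0098, 0.026, 0, 0, 0], [-0.029, 0.0098, 0.026, 0, 0, 0], [-0.029, 0.0098, 0.026, 0, 0, 0], [-0.029, 0.0098, 0.026, 0, 0, 0], [-0.028, 0.0098, 0.026, 0, 0, 0], [0, 0, 0, 0, 0, 0]]]}}

```text
t: 3.82
tcp_pos: [0.5662, -0.273, 0.1182]
tool_rot: [0.149, 0.989, 0.001, -0.002]
force: [-1.3, -0.8, 0.1]
finger_gap: -0.0
```

Run:
```python
from h import *
import cv2
s=manip.sense();print(s['t'],s['tcp_pos'],s['force'])
ims=[]
for n in ['side','wrist']:
    p=manip.snapshot(n);im=p['img'][:,:,::-1].copy()
    T=np.linalg.inv(p['world_from_camera'])
    for d in manip.pinpoint('press_tread',p)[:2]:
        print(n,d,atz(p,d['point'],.063)); cv2.circle(im,tuple(int(v) for v in d['point']),3,(0,0,255),1)
    tip=s['tcp_pos']-[0,0,.025]; c=p['K']@(T[:3,:3]@tip+T[:3,3]);c=c/c[2];print('tip',c)
    if n=='side': im=cv2.resize(im[150:342,250:506],(768,576),interpolation=cv2.INTER_CUBIC)
    cv2.imwrite(f'pics/{n}2.png',im)
```

```text
3.825 [ 0.56624312 -0.27299834  0.11820708] [-1.3081865  -0.79306388  0.12200504]
side {'point': [333.2, 272.0], 'score': 0.71} [ 0.57113679 -0.27738433  0.063     ]
tip [331.48632581 261.39193498   1.        ]
wrist {'point': [238.8, 214.1], 'score': 0.76} [ 0.56197538 -0.28248439  0.063     ]
tip [254.93881123 236.26142221   1.        ]
```

View pics/side2.png

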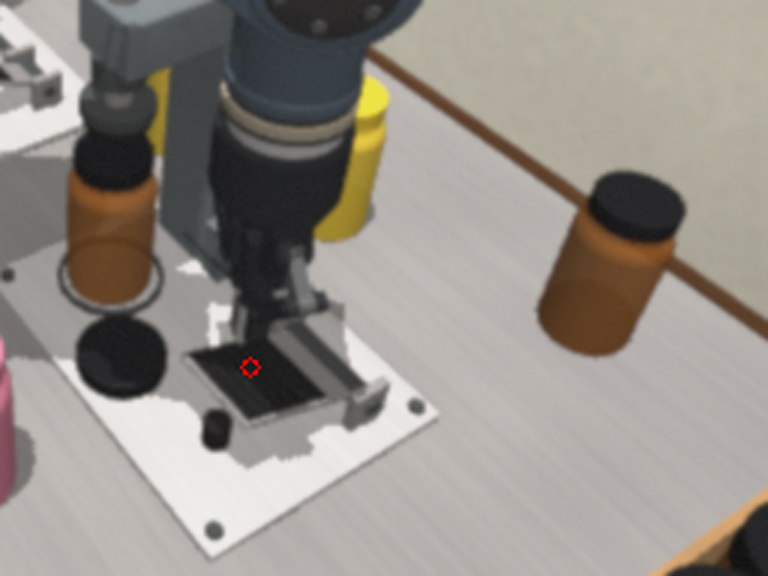

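View pics/wrist2.png

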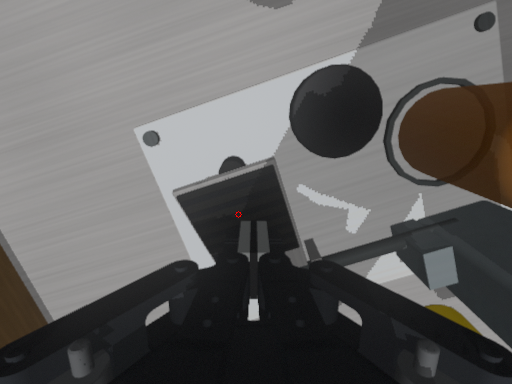

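The tread is centred near (0.565, -0.280), and the shut fingertips are right above it. I'll shift 7 mm to the right and go down in steps.

>>> {"name": "play_rows", "arguments": {"steps": [[[-0.002, -0.0067, 0.006, 0, 0, 0], [0, 0, 0.01, 0, 0, 0], [0, 0, 0.009, 0, 0, 0], [0, 0, 0.005, 0, 0, 0], [0, 0, 0, 0, 0, 0]]]}}

```text
t: 4.65
tcp_pos: [0.5656, -0.282, 0.0903]
tool_rot: [0.15, 0.989, 0.0, -0.0]
force: [-0.8, 0.8, 5.6]
finger_gap: 0.001
```

>>> {"name": "play_rows", "arguments": {"steps": [[[0.001, 0, 0.004, 0, 0, 0], [0.001, 0, 0.004, 0, 0, 0], [0.001, 0, 0.004, 0, 0, 0], [0.001, -0.0005, 0.004, 0, 0, 0], [0.001, -0.0005, 0.003, 0, 0, 0], [0, 0, 0, 0, 0, 0]]]}}

```text
t: 5.4
tcp_pos: [0.5606, -0.2822, 0.073]
tool_rot: [0.15, 0.989, -0.001, 0.0]
force: [-2.5, 0.0, 11.5]
finger_gap: -0.0
```

>>> {"name": "play_rows", "arguments": {"steps": [[[0, 0, 0.002, 0, 0, 0], [0, 0, 0, 0, 0, 0]]]}}

```text
t: 5.65
tcp_pos: [0.5603, -0.2821, 0.0711]
tool_rot: [0.149, 0.989, -0.001, -0.0]
force: [-4.3, -0.8, 12.2]
finger_gap: -0.004
```

>>> {"name": "play_rows", "arguments": {"steps": [[[0.0005, 0, 0.002, 0, 0, 0], [0, 0, 0.001, 0, 0, 0], [0, 0, 0, 0, 0, 0]]]}}

```text
t: 6.02
tcp_pos: [0.5598, -0.2822, 0.0683]
tool_rot: [0.149, 0.989, -0.001, -0.0]
force: [-5.0, -0.3, 12.9]
finger_gap: 0.005
```

>>> {"name": "play_rows", "arguments": {"steps": [[[0, 0, 0.001, 0, 0, 0], [0, 0, 0.001, 0, 0, 0], [0, 0, 0, 0, 0, 0]]]}}

```text
t: 6.4
tcp_pos: [0.5596, -0.2822, 0.067]
tool_rot: [0.149, 0.989, -0.001, -0.0]
force: [-6.4, -0.4, 17.1]
finger_gap: -0.001
```

The force rose faster over that last step, so the stop seems reached. I'll go 1 mm further, hold, and look.

>>> {"name": "play_rows", "arguments": {"steps": [[[0, 0, 0.001, 0, 0, 0], [0, 0, 0, 0, 0, 0], [0, 0, 0, 0, 0, 0], [0, 0, 0, 0, 0, 0], [0, 0, 0, 0, 0, 0], [0, 0, 0, 0, 0, 0], [0, 0, 0, 0, 0, 0], [0, 0, 0, 0, 0, 0], [0, 0, 0, 0, 0, 0], [0, 0, 0, 0, 0, 0]]]}}

```text
t: 7.65
tcp_pos: [0.5596, -0.2822, 0.0669]
tool_rot: [0.149, 0.989, -0.001, -0.0]
force: [-7.7, 0.2, 21.2]
finger_gap: 0.0
```

Run:
```python
from h import *
import cv2
s=manip.sense();print(s['t'],s['tcp_pos'],s['force'])
p=manip.snapshot('side');im=p['img'][:,:,::-1]
cv2.imwrite('pics/side3.png',cv2.resize(im[150:342,250:506],(768,576),interpolation=cv2.INTER_CUBIC))
```

```text
7.65 [ 0.55960013 -0.28219498  0.06686823] [-7.74639409  0.16993482 21.16434188]
```

View pics/side3.png

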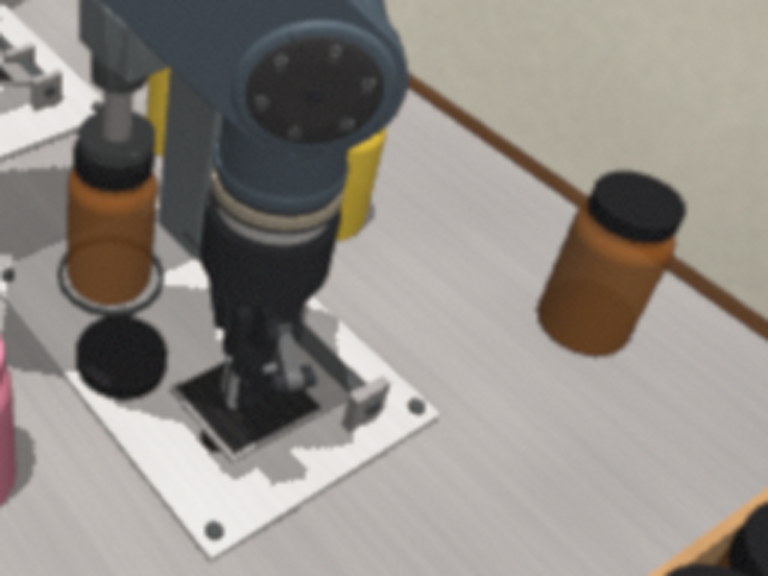

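The picture shows the pedal flat on its black stop and the ram on the lid. The last 1 mm of command added 4 N with no motion, so it is at the stop, and it has been held for over a second. Now I'll let it up slowly along the same arc.

>>> {"name": "play_rows", "arguments": {"steps": [[[0, 0, -0.003, 0, 0, 0], [-0.001, 0, -0.004, 0, 0, 0], [-0.001, 0, -0.004, 0, 0, 0], [-0.001, 0, -0.004, 0, 0, 0], [-0.001, 0, -0.004, 0, 0, 0], [-0.001, 0, -0.005, 0, 0, 0], [0, 0, -0.006, 0, 0, 0], [0, 0, -0.01, 0, 0, 0], [0, 0, -0.02, 0, 0, 0], [0, 0, -0.02, 0, 0, 0]]]}}

```text
t: 8.95
tcp_pos: [0.5647, -0.2828, 0.1436]
tool_rot: [0.15, 0.989, 0.0, -0.0]
force: [-0.5, -0.2, 0.9]
finger_gap: -0.003
```

>>> {"name": "play_rows", "arguments": {"steps": [[[0.029, -0.0098, -0.02, 0, 0, 0], [0.029, -0.0098, -0.026, 0, 0, 0], [0.029, -0.0098, -0.026, 0, 0, 0], [0.029, -0.0098, -0.026, 0, 0, 0], [0, 0, 0, 0, 0, 0], [0, 0, 0, 0, 0, 0], [0, 0, 0, 0, 0, 0]]]}}

```text
t: 9.82
tcp_pos: [0.4431, -0.2857, 0.2404]
tool_rot: [0.15, 0.989, 0.0, -0.0]
force: [-0.6, 0.1, -0.4]
finger_gap: -0.002
```

Run:
```python
from h import *
import cv2
s=manip.sense();print(s['t'],s['tcp_pos'],s['force'],np.abs(s['qd']).max())
p=manip.snapshot('side');im=p['img'][:,:,::-1]
print(manip.pinpoint('press_tread',p)[:1],[ (d['point'],d['score']) for d in manip.pinpoint('press_jar_mid',p)])
cv2.imwrite('pics/side4.png',cv2.resize(im[100:340,186:506],(768,576),interpolation=cv2.INTER_CUBIC))
```

```text
9.825 [ 0.44312574 -0.28570001  0.24036494] [-0.56437504  0.08646882 -0.39447718] 0.006822210595966568
[{'point': [334.2, 271.4], 'score': 0.62}] [([238.0, 287.6], 0.92), ([361.9, 200.4], 0.89), ([216.7, 235.2], 0.72), ([286.8, 222.7], 0.61)]
```

View pics/side4.png

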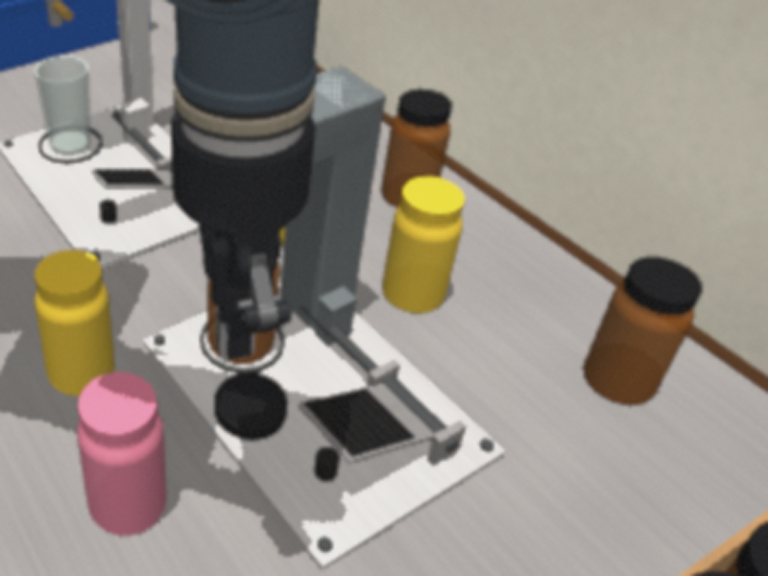

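The pedal is back up: the tread is found at (334,271), against (332,272) before. The jar stands in its ring, the filler pedal is up, and the arm is clear. Handing in.

```bash
python3 -c "
from station import manip
print(manip.sign_off())"
```

```text
the job is handed in; nothing more can be done
None
```

I pushed the lid press's pedal down to its stop with the shut fingertips, held it there for over 1.2 s, let it up slowly and handed the job in at about 10 s. The sign-off gave no verdict.

- **At the stop:** the last 1 mm of downward command added about 4 N (21 N in all) with no further motion. The side picture showed the pedal flat on its stop and the ram on the lid.
- **Released:** the tread showed within 2 pixels of its starting place in the side picture, so the pedal came back up.
- **Jar and filling stand:** the jar stands upright in its ring, though the gripper hid part of it in the last picture, so I judged it by eye. The filling stand's pedal looked up.
- **Arm:** it was clear of everything, with a measured force of about 0.7 N, which is its usual noise.
- **Disagreement:** early readings of the tread's position differed between cameras by up to 9 mm. I aimed at about (0.565, -0.280), near the middle of those readings.

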